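Feel for the unset puzzle piece and weigh it down

TASK

Five of the six big jigsaw pieces on the backing board have set on their foam mounts; one has not and gives softly under a light press. Feel for it gently, never pressing any piece harder than 15 N, then stand the steel press weight upright in the middle of that piece and leave it there. Never set the weight down on a piece that has set, and leave the other things on the table as they are.

Things in the scene. Friction and masses are not known exactly. Their poses are not given: they have to be found in the camera images.
- board: grey backing board fixed on the table, 190 mm along x, 275 mm along y, 10 mm thick; origin at the centre of its underside (table height), z up. It carries six look-alike plywood jigsaw pieces, 2 along x by 3 along y, 80 mm apart, each on a foam mount, tops 30 mm above the table. Which of them is the unset one changes from start to start; more than 15 N, by fingers or weight, spoils a piece
- weight: dark steel press weight, about 0.4 kg, standing on the table: a disc 40 mm in diameter and 32 mm high with a round knob 22 mm in diameter on top, 62 mm high in all; origin at the centre of its underside, z up. Pick it up by the knob from above. On the unset piece it sinks 5 to 8 mm, on a set one about 1 mm; 10 mm or less from the middle of the piece counts as in the middle.
- glue: bystander: white glue bottle, 48 mm in diameter, 130 mm high; origin under its centre
- mug: bystander: white mug, 80 mm wide, 90 mm high; origin under its centre
- jar: bystander: small glass jar with metal lid, 52 mm in diameter, 55 mm high; origin under its centre
- spatula: bystander: spatula lying flat, 200 mm long
- spare1: bystander: spare jigsaw piece lying on the table, 78 mm square, 8 mm thick; origin under its centre
- spare2: bystander: spare jigsaw piece lying on the table, as spare1
- place1 (a point): middle of the untouched top face of the piece at x -40, y -80 mm of the board, 30 mm above the table; fixed to the board, does not sink with the piece. Each piece is 78 mm square, 8 mm thick, with a round tab (10 mm out) on its +x and +y sides, a notch 20 mm wide and 11 mm deep in its -x and -y sides, solid within 28 mm of its middle
- place2 (a point): middle of the untouched top face of the piece at x -40, y +0 mm of the board, 30 mm above the table; fixed to the board, does not sink with the piece. Pressed straight down, a set piece yields from about 1 N on, 1 mm per 3 N (travel 6 mm); the unset one from about 0.6 N on, 2 mm per N (travel 10 mm); all spring back
- place3 (a point): middle of the untouched top face of the piece at x -40, y +80 mm of the board, 30 mm above the table; fixed to the board, does not sink with the piece
- place4 (a point): middle of the untouched top face of the piece at x +40, y -80 mm of the board, 30 mm above the table; fixed to the board, does not sink with the piece
- place5 (a point): middle of the untouched top face of the piece at x +40, y +0 mm of the board, 30 mm above the table; fixed to the board, does not sink with the piece
- place6 (a point): middle of the untouched top face of the piece at x +40, y +80 mm of the board, 30 mm above the table; fixed to the board, does not sink with the piece
Mind the look-alikes: they are no part of the job. There is more than one size of the weight; the job needs the smallest.

How it is judged:
By the outcome, as a careful person would: the job done as asked, in the order asked, and still so for the second after the job is handed in, with the robot touching nothing.
It also fails if it takes over 72 s, if anything falls off the work surface, if the arm or the gripper's body presses on something with over 40 N, if the wrist force passes 120 N, or if a joint passes its speed limit or range.

ROBOT

A 6-joint arm with a two-finger parallel gripper is mounted at the origin on the work surface. World frame = base frame: x ahead of the robot, y to its left, z up, the work surface at z = 0. Lengths are in m, angles in rad, forces in N, time in s.
With the tool pointing down it reaches from about 0.35 to 0.975 m from the base axis. Payload 4.9 kg.
Tool frame: the origin (TCP) lies at the very end of the fingers, on their centre line; the grasp point (between the pads) lies 19 mm behind it; z points along the fingers, y is the line along which they close (so a half turn about z gives the same grasp; the last joint's range is limited). The gripper opens to 85 mm and grips with 20 to 120 N. Pads are 22 mm wide; open, the fingers measure 114 mm over their backs; the gripper's body (76 mm by 85 mm) begins 54 mm behind the grasp point. The pads swing forward as they close: fully open they stand 13 mm farther back than shut.
Start: joints at [-1.295, 0.053, 1.613, -0, 1.476, -0.119], TCP at [0.24, -0.577, 0.231] pointing down, gripper open.
Joint ranges: [-3.01, 3.01], [-1.01, 2.22], [0.06, 2.58], [-1.02, 4.17], [0.09, 2.62], [-3.14, 3.14]. Speed limits (rad/s): [2.57, 2.57, 3.14, 3.14, 3.14, 3.14].

INTERFACE

Orientations are given as a unit quaternion [w, x, y, z].
In Python, from plant import manip gives the robot as it stands.
- The arm moves only by the shell command python3 -m pendant 'ROWS'. ROWS is JSON, a list of rows, each a list of 3 entries, a list of its own where there are three numbers: the opening, from 0 (shut) to 1 (fully open), then the shift along the tool's x, y, z in units of 12 cm (1.0 is 12 cm), then the turn about the tool's z in units of pi rad (1.0 is pi rad). In form: [[gripper, [dx, dy, dz], roll], ...]. A call has 1 to 10 rows; each row is the pose to reach, as a shift and turn from the pose commanded when the call began, along the tool's axes at that moment, turning the shorter way round; what a row does not reach only later rows make up. A row lasts 1/10 s, in which the tool goes at most 50 mm and 8.59 degrees, less where a joint would pass 70% of its speed; a pose out of reach is approached as far as the arm can. A call with a number of a shift or a turn outside -1 to 1 is refused whole. A call with a gripper value outside its range is refused whole. The fingers move at their own pace and stop on an object; the grip force is fixed at half the most. Time passes only in rows, so rows that repeat a pose let the fingers close. It gives the time, the measured TCP pose, the force, the opening and the grip force at its end, in the units of the state.
- manip.state(): the state, without advancing time (a new reading comes with each control period).
- manip.grab_frame(name): name is "scene" or "top"; returns a dict with "img" (400x640x3 uint8, red, green, blue), "fx", "fy", "cx", "cy" (pixels), "eye" and "rotation" of the camera in the world. Camera axes: x right, y down, z forward; pixel columns grow to the right and rows downward; lengths in m; the calibration is good to about 2 mm. A picture is of the moment at which its call begins. There is no depth.
- manip.job_done(): hands the job in; it is judged then, once.
The state is a dict: "time": time; "joint_pos": joint angles; "joint_vel": joint speeds; "joint_efforts": joint torques, N m; "tool_pos": TCP position; "tool_rot": TCP orientation; "contact_force": force on the tool from outside, world axes, zero at the start; "ft_torque": the same for the moment, N m; "gripper_width": opening from 0.0 (shut) to 1.0 (fully open); "grasp_force": force on a finger pad.
Only numpy, scipy, OpenCV 4.12 (cv2) and the standard library are available. Lean on these libraries where they do the work, as an engineer would, in place of code of your own. Each camera call takes 0.05 s, during which the arm holds its last target. There are 200 camera calls.

## Working session

There is one attempt and no reset: what is moved stays moved. The work goes in short steps, Python scripts to look and compute and a shell command to move; the robot and the scene stay as the last step left them, time stands still between calls to the robot, and variables do not carry over. Pictures are saved under pics/ and viewed, at most 10 in all, crops included, and the job is handed in when it is done.

```bash
mkdir -p pics
cat > h.py <<'E'
import numpy as np, cv2
from plant import manip
def grab(n,save=None):
    f=manip.grab_frame(n)
    if save: cv2.imwrite('pics/'+save,f['img'][:,:,::-1])
    return f
def ray(f,u,v,z):
    R=np.array(f['rotation']);e=np.array(f['eye'])
    d=R@np.array([(u-f['cx'])/f['fx'],(v-f['cy'])/f['fy'],1.]); return e+d*(z-e[2])/d[2]
def proj(f,p):
    R=np.array(f['rotation']);c=R.T@(np.array(p)-np.array(f['eye']))
    return f['cx']+f['fx']*c[0]/c[2], f['cy']+f['fy']*c[1]/c[2]
E
python3 - <<'E'
from h import *
for n in('top','scene'):
    f=grab(n,n+'0.png');print(n,f['eye'],np.round(f['rotation'],3).tolist(),f['fx'],f['cx'],f['cy'])
s=manip.state();print(s)
E
```

```text
top [0.30881945 0.02251762 1.64541223] [0.041, -0.704, 0.707, -0.05] 499.0526849891756 323.7238311637736 196.6453686494138
scene [0.88555121 0.52840146 1.09925409] [-0.091, 0.303, 0.914, -0.254] 455.95859170080206 322.8428790885232 205.18731282050373
{'time': 0.1, 'joint_pos': array([-1.29500227e+00,  5.32929971e-02,  1.61415970e+00,  9.61099550e-06,
        1.47599175e+00, -1.19009074e-01]), 'joint_vel': array([ 0.00120561, -0.00238272, -0.0061274 ,  0.00185335,  0.00153999,
       -0.00074198]), 'joint_efforts': array([ 1.34126549e-04, -3.94899309e+01, -3.71365893e+01, -1.56856213e-04,
        3.84632091e-03,  7.36400295e-06]), 'tool_pos': array([ 0.24023502, -0.57637645,  0.23018282]), 'tool_rot': array([-9.23428512e-04,  9.80579168e-01,  1.96121487e-01, -6.77402818e-05]), 'contact_force': array([-0.0059067 , -0.2639096 ,  0.11168461]), 'ft_torque': array([-0.07167427,  0.01609765, -0.01002034]), 'grasp_force': 0.0, 'gripper_width': 1.0015029055248532}
```

View pics/top0.png

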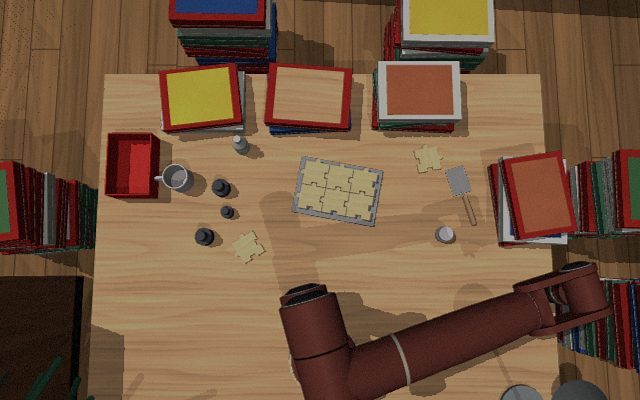

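View pics/scene0.png

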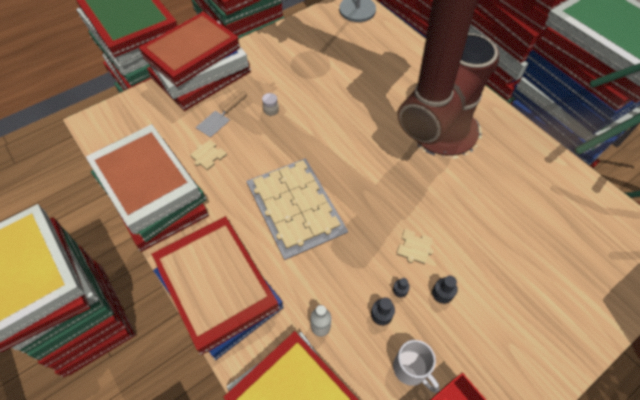

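The top view shows three dark weights, at (221,188), (227,212) and (205,237). (227,212) looks the smallest. The board is at about (338,191). Next I measure these and confirm with a crop.

Run:
```python
from h import *
t=grab('top');s=grab('scene')
# dark weights
for f,roi,n in((t,(190,170,245,255),'top'),(s,(360,265,465,330),'scene')):
    x0,y0,x1,y1=roi; g=f['img'][y0:y1,x0:x1].astype(int)
    m=((g.max(2)<75)&(g.max(2)-g.min(2)<25)).astype(np.uint8)
    k,l,st,c=cv2.connectedComponentsWithStats(m)
    for i in range(1,k):
        if st[i,4]>25:
            u,v=c[i]+[x0,y0]; print(n,np.round([u,v]),st[i],np.round(ray(f,u,v,.03),4))
# board
hsv=cv2.cvtColor(t['img'],cv2.COLOR_RGB2HSV)
m=np.zeros((400,640),np.uint8); g=t['img'].astype(int)
sub=(g.max(2)-g.min(2)<30); m[145:235,280:395]=sub[145:235,280:395]
k,l,st,c=cv2.connectedComponentsWithStats(m); i=1+np.argmax(st[1:,4]);print(st[i])
cn,_=cv2.findContours((l==i).astype(np.uint8),cv2.RETR_EXTERNAL,cv2.CHAIN_APPROX_NONE)
p=max(cn,key=cv2.contourArea)[:,0,:]
w=np.array([ray(t,u,v,.01)[:2] for u,v in p])
r=cv2.minAreaRect((w*1000).astype(np.float32));print('board',r)
# yellow pieces mask, z=.03
b=cv2.boxPoints(r)/1000;print(b)
a=t['img'][140:260,180:400];cv2.imwrite('pics/c1.png',cv2.resize(a[:,:,::-1],(800,436),interpolation=cv2.INTER_CUBIC))
```

```text
Traceback (most recent call last):
  File "h.py", line 9, in ray
    d=R@np.array([(u-f['cx'])/f['fx'],(v-f['cy'])/f['fy'],1.]); return e+d*(z-e[2])/d[2]
      ~^~~~~~~~~~~~~~~~~~~~~~~~~~~~~~~~~~~~~~~~~~~~~~~~~~~~~~~
ValueError: matmul: Input operand 1 has a mismatch in its core dimension 0, with gufunc signature (n?,k),(k,m?)->(n?,m?) (size 3 is different from 4)
```

```bash
sed -i "s/R=np.array(f\['rotation'\])/R=Rotation.from_quat(f['rotation'],scalar_first=True).as_matrix()/; 1a from scipy.spatial.transform import Rotation" h.py
cat > m.py <<'E'
from h import *
t=grab('top');s=grab('scene')
for f,roi,n in((t,(190,170,245,255),'top'),(s,(360,265,465,330),'scene')):
    x0,y0,x1,y1=roi; g=f['img'][y0:y1,x0:x1].astype(int)
    m=((g.max(2)<75)&(g.max(2)-g.min(2)<25)).astype(np.uint8)
    k,l,st,c=cv2.connectedComponentsWithStats(m)
    for i in range(1,k):
        if st[i,4]>25:
            u,v=c[i]+[x0,y0]; print(n,np.round([u,v]),st[i],np.round(ray(f,u,v,.03),4))
m=np.zeros((400,640),np.uint8); g=t['img'].astype(int)
sub=(g.max(2)-g.min(2)<30); m[145:235,280:395]=sub[145:235,280:395]
k,l,st,c=cv2.connectedComponentsWithStats(m); i=1+np.argmax(st[1:,4]);print(st[i])
cn,_=cv2.findContours((l==i).astype(np.uint8),cv2.RETR_EXTERNAL,cv2.CHAIN_APPROX_NONE)
p=max(cn,key=cv2.contourArea)[:,0,:]
w=np.array([ray(t,u,v,.01)[:2] for u,v in p])
r=cv2.minAreaRect((w*1000).astype(np.float32));print('board',r)
b=cv2.boxPoints(r)/1000;print(b)
a=t['img'][140:260,180:400];cv2.imwrite('pics/c1.png',cv2.resize(a[:,:,::-1],(800,436),interpolation=cv2.INTER_CUBIC))
E
python3 m.py
```

```text
top [191. 180.] [ 0  2  4 17 50] [0.5759 0.434  0.03  ]
top [221. 188.] [ 22   9  19  18 256] [0.5494 0.3361 0.03  ]
top [227. 212.] [ 31  36  13  13 123] [0.4702 0.3149 0.03  ]
top [204. 236.] [  5  58  19  18 261] [0.3909 0.3862 0.03  ]
scene [399. 289.] [ 33  15  14  17 138] [0.4784 0.3216 0.03  ]
scene [442. 291.] [ 72  14  23  24 329] [0.3973 0.3901 0.03  ]
scene [380. 314.] [ 11  35  20  25 283] [0.5572 0.3407 0.03  ]
[ 291  156   92   71 1150]
board ((540.7269287109375, -43.95515441894531), (276.72021484375, 191.018798828125), 79.22828674316406)
[[ 0.42104143 -0.16202694]
 [ 0.6086944  -0.19772767]
 [ 0.66041243  0.07411664]
 [ 0.47275946  0.10981736]]
```

View pics/c1.png

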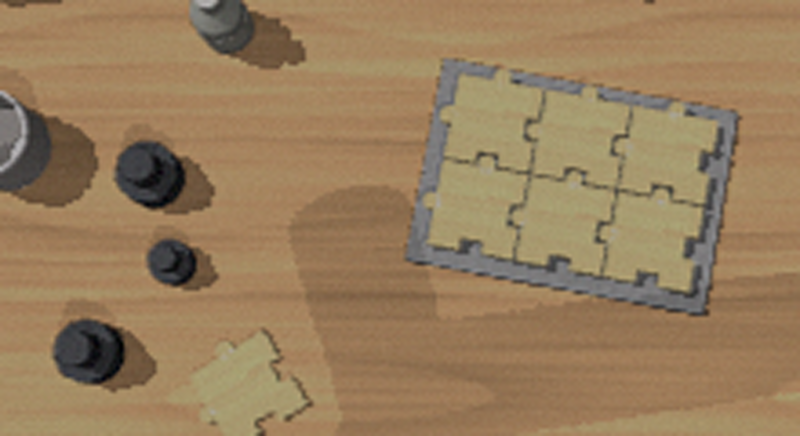

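(227,212) measures about 40 mm across, at world (0.472, 0.318). The other two, (221,188) and (205,237), are about 60 mm across, so (227,212) is the weight meant. The crop shows tabs on the up and left sides, which gives a board yaw of −10.8°. The board measures 277 x 191 mm, matching the size given.

```bash
cat > d.py <<'E'
import sys,numpy as np
from scipy.spatial.transform import Rotation
from plant import manip
C=np.array([.5407,-.0440]);a=np.radians(-10.77);bx=np.array([np.cos(a),np.sin(a)]);by=np.array([-bx[1],bx[0]])
P={i+1:C+bx*(-.04 if i<3 else .04)+by*(i%3-1)*.08 for i in range(6)}
P[7]=np.array([.472,.318])
s=manip.state();R=Rotation.from_quat(s['tool_rot'],scalar_first=True)
def to(q,z): return np.round(R.inv().apply(np.r_[q,z]-s['tool_pos'])/.12,3)
if __name__=='__main__':
    print(s['time'],s['tool_pos'].round(4),s['contact_force'].round(2),s['gripper_width'].round(3),'xyaxes',np.round(R.as_matrix()[:2,:2],4).tolist())
    for i in P: print(i,P[i].round(4),to(P[i],.06))
E
python3 d.py
```

```text
Traceback (most recent call last):
  File "d.py", line 10, in <module>
    print(s['time'],s['tool_pos'].round(4),s['contact_force'].round(2),s['gripper_width'].round(3),'xyaxes',np.round(R.as_matrix()[:2,:2],4).tolist())
                                                                       ^^^^^^^^^^^^^^^^^^^^^^^^
AttributeError: 'float' object has no attribute 'round'
```

```bash
sed -i "s/s\['gripper_width'\].round(3)/round(s['gripper_width'],3)/" d.py
python3 d.py
```

```text
0.3 [ 0.2403 -0.5767  0.2309] [-0.19  0.54  0.86] 1.0 xyaxes [[0.9231, 0.3846], [0.3846, -0.9231]]
1 [ 0.4865 -0.1151] [ 3.373 -2.761  1.426]
2 [ 0.5014 -0.0365] [ 3.74  -3.317  1.427]
3 [0.5164 0.0421] [ 4.107 -3.874  1.427]
4 [ 0.565  -0.1301] [ 3.929 -2.394  1.426]
5 [ 0.58   -0.0515] [ 4.296 -2.951  1.426]
6 [0.5949 0.0271] [ 4.663 -3.507  1.427]
7 [0.472 0.318] [ 4.65  -6.139  1.429]
```

```bash
for i in 1 2 3; do :; done
python3 -m pendant '[[0,[0.33,-0.2,0],0],[0,[0.66,-0.4,0],0],[0,[0.98,-0.6,0],0]]' 
python3 -m pendant '[[0,[0.33,-0.2,0],0],[0,[0.66,-0.4,0],0],[0,[0.98,-0.6,0],0]]' 
python3 -m pendant '[[0,[0.33,-0.2,0],0],[0,[0.66,-0.4,0],0],[0,[0.98,-0.6,0],0]]' 
python3 -m pendant '[[0,[0.33,-0.2,0.3],0],[0,[0.66,-0.4,0.6],0],[0,[0.98,-0.6,0.9],0],[0,[0.98,-0.6,0.9],0],[0,[0.98,-0.6,0.9],0],[0,[0.98,-0.6,0.9],0]]' 
python3 d.py
```

```text
time: 0.6
tool_pos: [0.3218, -0.464, 0.2311]
tool_rot: [-0.0, 0.981, 0.196, 0.0]
contact_force: [0.9, -1.0, 0.2]
gripper_width: 0.512
grasp_force: 0.0
time: 0.9
tool_pos: [0.4029, -0.3519, 0.2314]
tool_rot: [0.0, 0.981, 0.196, 0.0]
contact_force: [0.9, -0.1, 0.2]
gripper_width: 0.004
grasp_force: 0.0
time: 1.2
tool_pos: [0.4838, -0.2401, 0.2315]
tool_rot: [0.0, 0.981, 0.196, 0.0]
contact_force: [0.7, -0.3, 0.7]
gripper_width: 0.002
grasp_force: 0.0
time: 1.8
tool_pos: [0.5637, -0.1301, 0.1233]
tool_rot: [0.0, 0.98, 0.197, -0.0]
contact_force: [1.0, 0.1, -0.5]
gripper_width: 0.004
grasp_force: 0.0
1.8 [ 0.5637 -0.1301  0.1233] [ 0.98  0.05 -0.52] 0.004 xyaxes [[0.9227, 0.3854], [0.3854, -0.9227]]
1 [ 0.4865 -0.1151] [-0.546 -0.364  0.528]
2 [ 0.5014 -0.0365] [-0.178 -0.92   0.528]
3 [0.5164 0.0421] [ 0.189 -1.476  0.527]
4 [ 0.565  -0.1301] [0.011 0.004 0.527]
5 [ 0.58   -0.0515] [ 0.378 -0.553  0.527]
6 [0.5949 0.0271] [ 0.745 -1.109  0.527]
7 [0.472 0.318] [ 0.734 -3.741  0.527]
```

```bash
python3 -m pendant '[[0,[0.01,0,0.3],0],[0,[0.01,0,0.6],0],[0,[0.01,0,0.7],0],[0,[0.01,0,0.7],0],[0,[0.01,0,0.7],0],[0,[0.01,0,0.7],0]]' 
python3 d.py
```

```text
time: 2.4
tool_pos: [0.5667, -0.1307, 0.0421]
tool_rot: [0.001, 0.981, 0.196, 0.002]
contact_force: [0.3, 0.3, 0.5]
gripper_width: 0.001
grasp_force: 0.0
2.4 [ 0.5667 -0.1307  0.0421] [0.31 0.25 0.5 ] 0.001 xyaxes [[0.9233, 0.3842], [0.3842, -0.9233]]
1 [ 0.4865 -0.1151] [-0.567 -0.376 -0.153]
2 [ 0.5014 -0.0365] [-0.2   -0.933 -0.153]
3 [0.5164 0.0421] [ 0.166 -1.49  -0.154]
4 [ 0.565  -0.1301] [-0.01 -0.01 -0.15]
5 [ 0.58   -0.0515] [ 0.356 -0.566 -0.15 ]
6 [0.5949 0.0271] [ 0.723 -1.123 -0.151]
7 [0.472 0.318] [ 0.708 -3.755 -0.159]
```

```bash
for i in 1 2 3; do python3 -m pendant '[[0,[0,0,0],0],[0,[0,0,0],0]]' | egrep 'pos|contact'; done
```

```text
tool_pos: [0.5658, -0.13, 0.0407]
contact_force: [0.5, -0.0, 0.4]
tool_pos: [0.565, -0.1296, 0.0395]
contact_force: [0.1, 0.6, -0.2]
tool_pos: [0.5649, -0.1296, 0.0392]
contact_force: [0.0, 0.1, -0.3]
```

```bash
python3 -m pendant '[[0,[0,0,0.03],0],[0,[0,0,0.06],0],[0,[0,0,0.075],0],[0,[0,0,0.08],0],[0,[0,0,0.09],0],[0,[0,0,0.09],0],[0,[0,0,0.09],0],[0,[0,0,0.09],0]]'  | egrep 'pos|contact'
for i in 1 2 3; do python3 -m pendant '[[0,[0,0,0],0],[0,[0,0,0],0]]' | egrep 'pos|contact'; done
```

```text
tool_pos: [0.5646, -0.1296, 0.0287]
contact_force: [-4.3, 1.5, 5.7]
tool_pos: [0.5646, -0.1296, 0.0287]
contact_force: [-4.0, 0.4, 5.4]
tool_pos: [0.5646, -0.1296, 0.0287]
contact_force: [-4.9, 1.6, 4.7]
tool_pos: [0.5646, -0.1296, 0.0287]
contact_force: [-3.6, 1.5, 4.1]
```

Piece 4 gives 5 N at 1.3 mm, so it has set. On to piece 5.

```bash
python3 -m pendant '[[0,[0,0,-0.1],0],[0,[0.18,-0.28,-0.1],0],[0,[0.367,-0.556,-0.1],0],[0,[0.367,-0.556,-0.1],0],[0,[0.367,-0.556,-0.1],0],[0,[0.367,-0.556,-0.1],0],[0,[0.367,-0.556,-0.1],0],[0,[0.367,-0.556,-0.1],0]]' | egrep 'pos|contact'
python3 -m pendant '[[0,[0,0,0],0],[0,[0,0,0.03],0],[0,[0,0,0.06],0],[0,[0,0,0.075],0],[0,[0,0,0.08],0],[0,[0,0,0.09],0],[0,[0,0,0.1],0],[0,[0,0,0.1],0],[0,[0,0,0.1],0],[0,[0,0,0.1],0]]'  | egrep 'pos|contact'
for i in 1 2 ; do python3 -m pendant '[[0,[0,0,0],0],[0,[0,0,0],0]]' | egrep 'pos|contact'; done
```

```text
tool_pos: [0.5799, -0.0521, 0.0405]
contact_force: [0.0, -0.1, 0.7]
tool_pos: [0.5799, -0.0511, 0.0288]
contact_force: [-3.9, -0.1, 3.7]
tool_pos: [0.5798, -0.0511, 0.0287]
contact_force: [-4.6, 0.1, 5.6]
tool_pos: [0.5798, -0.0511, 0.0287]
contact_force: [-3.6, 0.4, 4.5]
```

```bash
python3 -m pendant '[[0,[0,0,-0.1],0],[0,[0.18,-0.28,-0.1],0],[0,[0.367,-0.556,-0.1],0],[0,[0.367,-0.556,-0.1],0],[0,[0.367,-0.556,-0.1],0],[0,[0.367,-0.556,-0.1],0],[0,[0.367,-0.556,-0.1],0],[0,[0.367,-0.556,-0.1],0]]' | egrep 'pos|contact'
python3 -m pendant '[[0,[0,0,0],0],[0,[0,0,0.03],0],[0,[0,0,0.06],0],[0,[0,0,0.075],0],[0,[0,0,0.08],0],[0,[0,0,0.09],0],[0,[0,0,0.1],0],[0,[0,0,0.1],0],[0,[0,0,0.1],0],[0,[0,0,0.1],0]]'  | egrep 'pos|contact'
for i in 1 2 ; do python3 -m pendant '[[0,[0,0,0],0],[0,[0,0,0],0]]' | egrep 'pos|contact'; done; python3 d.py
```

```text
tool_pos: [0.5948, 0.0265, 0.0405]
contact_force: [0.2, 0.8, -0.8]
tool_pos: [0.5948, 0.0274, 0.0288]
contact_force: [-4.1, -0.0, 4.9]
tool_pos: [0.5948, 0.0274, 0.0287]
contact_force: [-4.9, 0.2, 5.2]
tool_pos: [0.5948, 0.0274, 0.0287]
contact_force: [-3.2, 0.5, 4.9]
8.8 [0.5948 0.0274 0.0287] [-3.2   0.49  4.92] 0.001 xyaxes [[0.9231, 0.3847], [0.3847, -0.9231]]
1 [ 0.4865 -0.1151] [-1.29   0.749 -0.261]
2 [ 0.5014 -0.0365] [-0.923  0.192 -0.261]
3 [0.5164 0.0421] [-0.556 -0.364 -0.261]
4 [ 0.565  -0.1301] [-0.734  1.116 -0.261]
5 [ 0.58   -0.0515] [-0.367  0.559 -0.261]
6 [0.5949 0.0271] [ 0.     0.003 -0.261]
7 [0.472 0.318] [-0.013 -2.629 -0.261]
```

Pieces 5 and 6 have set too. Now piece 3, then 2.

```bash
python3 -m pendant '[[0,[0,0,-0.1],0],[0,[-0.28,-0.18,-0.1],0],[0,[-0.556,-0.367,-0.1],0],[0,[-0.556,-0.367,-0.1],0],[0,[-0.556,-0.367,-0.1],0],[0,[-0.556,-0.367,-0.1],0],[0,[-0.556,-0.367,-0.1],0],[0,[-0.556,-0.367,-0.1],0]]' | egrep 'pos|contact'
python3 -m pendant '[[0,[0,0,0],0],[0,[0,0,0.03],0],[0,[0,0,0.06],0],[0,[0,0,0.075],0],[0,[0,0,0.08],0],[0,[0,0,0.09],0],[0,[0,0,0.1],0],[0,[0,0,0.1],0],[0,[0,0,0.1],0],[0,[0,0,0.1],0]]'  | egrep 'pos|contact'
for i in 1 2 ; do python3 -m pendant '[[0,[0,0,0],0],[0,[0,0,0],0]]' | egrep 'pos|contact'; done
```

```text
tool_pos: [0.5177, 0.0421, 0.0411]
contact_force: [-0.1, -0.6, -0.8]
tool_pos: [0.5162, 0.0424, 0.0287]
contact_force: [-3.6, -0.8, 5.5]
tool_pos: [0.5163, 0.0424, 0.0286]
contact_force: [-3.1, -0.3, 6.1]
tool_pos: [0.5162, 0.0424, 0.0287]
contact_force: [-3.2, 0.0, 6.1]
```

```bash
python3 -m pendant '[[0,[0,0,-0.1],0],[0,[-0.18,0.28,-0.1],0],[0,[-0.367,0.556,-0.1],0],[0,[-0.367,0.556,-0.1],0],[0,[-0.367,0.556,-0.1],0],[0,[-0.367,0.556,-0.1],0],[0,[-0.367,0.556,-0.1],0],[0,[-0.367,0.556,-0.1],0]]' | egrep 'pos|contact'
python3 -m pendant '[[0,[0,0,0],0],[0,[0,0,0.03],0],[0,[0,0,0.06],0],[0,[0,0,0.075],0],[0,[0,0,0.08],0],[0,[0,0,0.09],0],[0,[0,0,0.1],0],[0,[0,0,0.1],0],[0,[0,0,0.1],0],[0,[0,0,0.1],0]]'  | egrep 'pos|contact'
for i in 1 2 ; do python3 -m pendant '[[0,[0,0,0],0],[0,[0,0,0],0]]' | egrep 'pos|contact'; done; python3 d.py
```

```text
tool_pos: [0.5015, -0.0354, 0.0405]
contact_force: [-0.3, 0.5, -0.2]
tool_pos: [0.5013, -0.0362, 0.0287]
contact_force: [-2.8, 0.5, 6.2]
tool_pos: [0.5013, -0.0362, 0.0287]
contact_force: [-3.3, 1.0, 5.4]
tool_pos: [0.5013, -0.0362, 0.0287]
contact_force: [-3.0, -0.3, 5.3]
13.2 [ 0.5013 -0.0362  0.0287] [-3.02 -0.27  5.33] 0.002 xyaxes [[0.9231, 0.3846], [0.3846, -0.9231]]
1 [ 0.4865 -0.1151] [-0.367  0.56  -0.261]
2 [ 0.5014 -0.0365] [-0.001  0.003 -0.261]
3 [0.5164 0.0421] [ 0.366 -0.554 -0.261]
4 [ 0.565  -0.1301] [ 0.189  0.926 -0.261]
5 [ 0.58   -0.0515] [ 0.556  0.37  -0.261]
6 [0.5949 0.0271] [ 0.923 -0.187 -0.261]
7 [0.472 0.318] [ 0.91  -2.818 -0.261]
```

```bash
python3 -m pendant '[[0,[0,0,-0.1],0],[0,[-0.18,0.28,-0.1],0],[0,[-0.367,0.556,-0.1],0],[0,[-0.367,0.556,-0.1],0],[0,[-0.367,0.556,-0.1],0],[0,[-0.367,0.556,-0.1],0],[0,[-0.367,0.556,-0.1],0],[0,[-0.367,0.556,-0.1],0]]' | egrep 'pos|contact'
python3 -m pendant '[[0,[0,0,0],0],[0,[0,0,0.03],0],[0,[0,0,0.06],0],[0,[0,0,0.075],0],[0,[0,0,0.08],0],[0,[0,0,0.09],0],[0,[0,0,0.1],0],[0,[0,0,0.1],0],[0,[0,0,0.1],0],[0,[0,0,0.1],0]]'  | egrep 'pos|contact'
for i in 1 2 ; do python3 -m pendant '[[0,[0,0,0],0],[0,[0,0,0],0]]' | egrep 'pos|contact'; done; python3 d.py
```

```text
tool_pos: [0.4865, -0.1138, 0.0404]
contact_force: [0.4, 0.3, 0.7]
tool_pos: [0.4864, -0.1147, 0.0286]
contact_force: [-1.4, -0.5, 1.3]
tool_pos: [0.4864, -0.1147, 0.0285]
contact_force: [-0.1, -0.1, 2.2]
tool_pos: [0.4864, -0.1147, 0.0285]
contact_force: [-0.5, 0.2, 0.9]
15.4 [ 0.4864 -0.1147  0.0285] [-0.52  0.25  0.95] 0.003 xyaxes [[0.9231, 0.3846], [0.3846, -0.9231]]
1 [ 0.4865 -0.1151] [-0.001  0.003 -0.262]
2 [ 0.5014 -0.0365] [ 0.366 -0.553 -0.262]
3 [0.5164 0.0421] [ 0.733 -1.11  -0.262]
4 [ 0.565  -0.1301] [ 0.556  0.37  -0.262]
5 [ 0.58   -0.0515] [ 0.923 -0.186 -0.262]
6 [0.5949 0.0271] [ 1.289 -0.743 -0.262]
7 [0.472 0.318] [ 1.276 -3.375 -0.262]
```

Piece 1 gives about 1.5 N at the same depth, so it is the unset one. Next the weight.

```bash
python3 -m pendant '[[0,[0,0,-0.4],0],[0,[0,0,-0.8],0],[0.8,[0,0,-1],0]]' | egrep 'pos|contact'
python3 -m pendant '[[0.8,[0.16,-0.4,0],0],[0.8,[0.319,-0.844,0],0]]' | egrep 'pos|contact'
python3 -m pendant '[[0.8,[0.16,-0.4,0],0],[0.8,[0.319,-0.844,0],0]]' | egrep 'pos|contact'
python3 -m pendant '[[0.8,[0.16,-0.4,0],0],[0.8,[0.319,-0.844,0],0]]' | egrep 'pos|contact'
python3 -m pendant '[[0.8,[0.16,-0.4,0],0],[0.8,[0.319,-0.844,0],0],[0.8,[0.319,-0.844,0],0],[0.8,[0.319,-0.844,0],0],[0.8,[0.319,-0.844,0],0],[0.8,[0.319,-0.844,0],0],[0.8,[0.319,-0.844,0],0],[0.8,[0.319,-0.844,0],0]]' | egrep 'pos|contact'
python3 d.py
python3 - <<'E'
from h import *
f=grab('scene');cv2.imwrite('pics/c2.png',cv2.resize(f['img'][220:370,320:520,::-1],(800,600),interpolation=cv2.INTER_CUBIC))
E
```

```text
tool_pos: [0.4885, -0.1155, 0.1531]
contact_force: [1.9, -0.7, 1.4]
tool_pos: [0.4845, -0.0148, 0.1504]
contact_force: [-0.4, 0.7, -0.2]
tool_pos: [0.48, 0.0869, 0.1488]
contact_force: [0.4, -0.2, -0.6]
tool_pos: [0.4767, 0.1872, 0.1487]
contact_force: [1.1, -1.2, 0.8]
tool_pos: [0.4735, 0.2923, 0.1486]
contact_force: [0.3, -0.0, -0.5]
17.1 [0.4735 0.2923 0.1486] [ 0.34 -0.02 -0.49] 0.801 xyaxes [[0.9237, 0.383], [0.383, -0.9237]]
1 [ 0.4865 -0.1151] [-1.201  3.178  0.738]
2 [ 0.5014 -0.0365] [-0.835  2.621  0.738]
3 [0.5164 0.0421] [-0.469  2.063  0.738]
4 [ 0.565  -0.1301] [-0.643  3.544  0.738]
5 [ 0.58   -0.0515] [-0.277  2.987  0.738]
6 [0.5949 0.0271] [0.088 2.429 0.738]
7 [0.472 0.318] [ 0.071 -0.202  0.738]
```

View pics/c2.png

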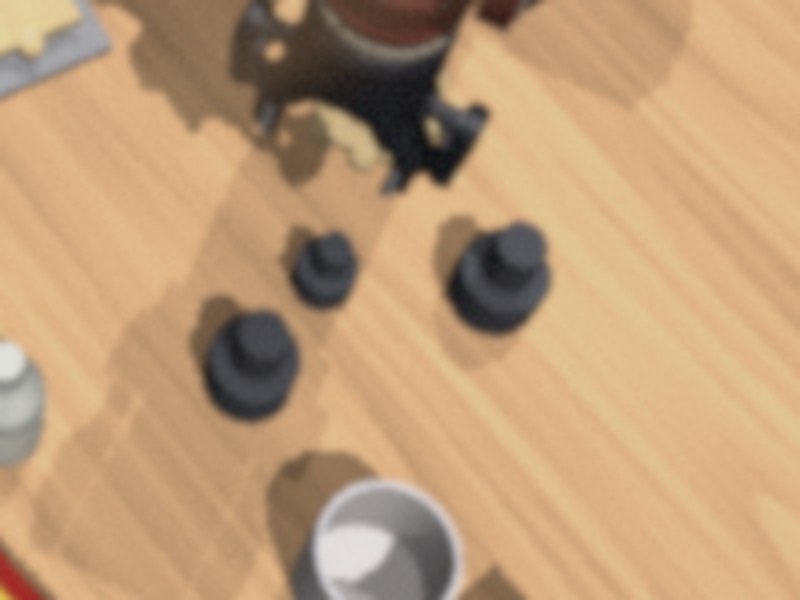

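The smallest weight is clear in the crop at (325,270), with the knob top at about (336,243). The two bigger ones are at (250,365) and (500,280). I'll check the knob position from its top.

```bash
python3 - <<'E'
from h import *
f=grab('scene')
for u,v,z in((336,245,.062),(325,274,.016),(324,282,.0)):
    print(ray(f,320+u/4,220+v/4,z).round(4))
for p in ((.472,.318,.062),(.472,.318,.016)): 
    q=proj(f,p);print((q[0]-320)*4,(q[1]-220)*4)
E
python3 d.py | tail -1
```

```text
[0.4683 0.32   0.062 ]
[0.4683 0.321  0.016 ]
[0.4663 0.3216 0.    ]
329.16771833932967 245.97316680890526
317.4235681038938 273.63965002583427
7 [0.472 0.318] [ 0.07  -0.199  0.738]
```

```bash
python3 -m pendant '[[0.8,[0.058,-0.217,0],0],[0.8,[0.058,-0.217,0],0],[0.8,[0.058,-0.217,0.2],0],[0.8,[0.058,-0.217,0.4],0],[0.8,[0.058,-0.217,0.6],0],[0.8,[0.058,-0.217,0.6],0],[0.8,[0.058,-0.217,0.6],0],[0.8,[0.058,-0.217,0.6],0],[0.8,[0.058,-0.217,0.6],0]]' | egrep 'pos|contact'
python3 -m pendant '[[0.8,[0,0,0],0],[0.8,[0,0,0],0],[0.8,[0,0,0],0],[0.8,[0,0,0],0]]' | egrep 'pos|contact'
python3 - <<'E'
from h import *
f=grab('scene');cv2.imwrite('pics/c3.png',cv2.resize(f['img'][220:370,320:520,::-1],(800,600),interpolation=cv2.INTER_CUBIC))
E
python3 d.py | tail -1
```

```text
tool_pos: [0.4707, 0.3205, 0.0784]
contact_force: [-0.8, -0.2, -0.7]
tool_pos: [0.4696, 0.3201, 0.0766]
contact_force: [0.3, -0.2, -0.1]
7 [0.472 0.318] [0.012 0.024 0.138]
```

View pics/c3.png

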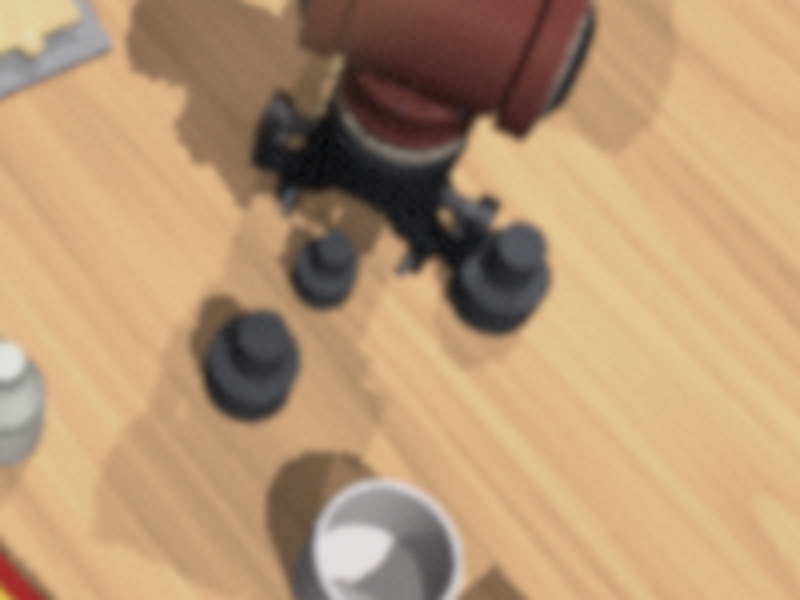

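The fingertips straddle the knob, at crop (287,205) and (408,268). Descend.

```bash
python3 -m pendant '[[0.8,[0,0.015,0.1],0],[0.8,[0,0.015,0.2],0],[0.8,[0,0.015,0.26],0],[0.8,[0,0.015,0.3],0],[0.8,[0,0.015,0.33],0],[0.8,[0,0.015,0.33],0],[0.8,[0,0.015,0.33],0],[0.8,[0,0.015,0.33],0],[0.8,[0,0.015,0.33],0]]' | egrep 'pos|contact'
python3 -m pendant '[[0.6,[0,0,0],0],[0.5,[0,0,0],0],[0.4,[0,0,0],0],[0.35,[0,0,0],0],[0.3,[0,0,0],0],[0.25,[0,0,0],0],[0.25,[0,0,0],0]]'
```

```text
tool_pos: [0.4706, 0.3186, 0.0375]
contact_force: [-0.3, 0.4, 0.6]
time: 20.15
tool_pos: [0.4704, 0.3181, 0.0369]
tool_rot: [0.0, 0.981, 0.196, 0.0]
contact_force: [0.4, -2.3, 0.8]
gripper_width: 0.252
grasp_force: 8.7
```

```bash
python3 -m pendant '[[0,[0,0,0],0],[0,[0,0,0],0],[0,[0,0,0],0],[0,[0,0,0],0],[0,[0,0,0],0],[0,[0,0,0],0],[0,[0,0,0],0]]'
python3 -m pendant '[[0,[0,0,-0.1],0],[0,[0,0,-0.2],0],[0,[0,0,-0.3],0],[0,[0,0,-0.4],0],[0,[0,0,-0.5],0],[0,[0,0,-0.6],0],[0,[0,0,-0.7],0],[0,[0,0,-0.7],0],[0,[0,0,-0.7],0]]'
python3 - <<'E'
from h import *
f=grab('scene');cv2.imwrite('pics/c4.png',cv2.resize(f['img'][220:370,320:520,::-1],(800,600),interpolation=cv2.INTER_CUBIC))
E
python3 d.py | sed -n '1,2p'
```

```text
time: 20.85
tool_pos: [0.4705, 0.3182, 0.0371]
tool_rot: [0.0, 0.981, 0.196, 0.0]
contact_force: [0.7, -4.6, 3.8]
gripper_width: 0.228
grasp_force: 58.9
time: 21.75
tool_pos: [0.4704, 0.3184, 0.1213]
tool_rot: [-0.0, 0.981, 0.196, 0.0]
contact_force: [0.3, -0.3, -5.4]
gripper_width: 0.23
grasp_force: 59.1
21.8 [0.47   0.3182 0.1205] [-0.07 -0.79 -4.3 ] 0.235 xyaxes [[0.9231, 0.3846], [0.3846, -0.9231]]
1 [ 0.4865 -0.1151] [-1.261  3.386  0.505]
```

View pics/c4.png

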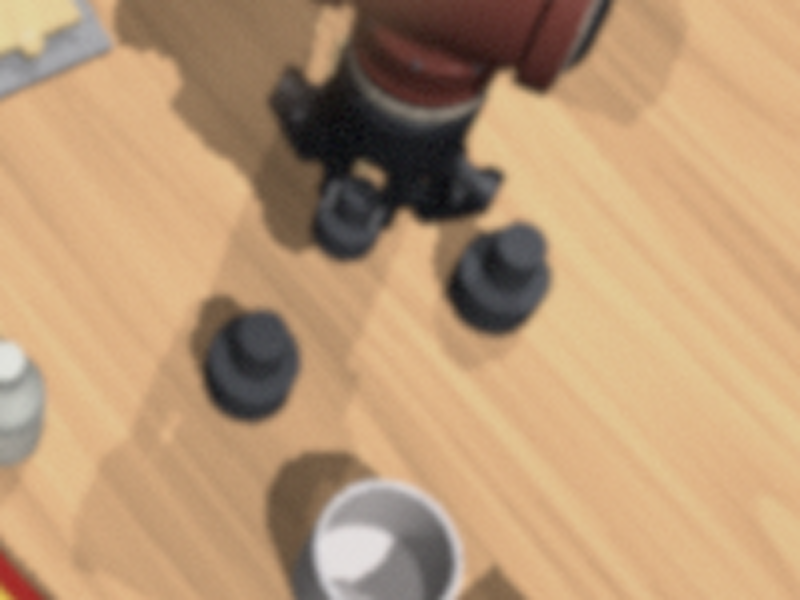

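Weight held upright, 83 mm up. Carry it to piece 1.

```bash
for k in 1; do :; done
python3 -m pendant '[[0,[-0.1,0.28,0],0],[0,[-0.2,0.56,0],0],[0,[-0.315,0.846,0],0]]' | egrep 'pos|contact'
python3 -m pendant '[[0,[-0.1,0.28,0],0],[0,[-0.2,0.56,0],0],[0,[-0.315,0.846,0],0]]' | egrep 'pos|contact'
python3 -m pendant '[[0,[-0.1,0.28,0],0],[0,[-0.2,0.56,0],0],[0,[-0.315,0.846,0],0]]' | egrep 'pos|contact'
python3 -m pendant '[[0,[-0.1,0.28,0],0],[0,[-0.2,0.56,0],0],[0,[-0.315,0.846,0],0],[0,[-0.315,0.846,0],0],[0,[-0.315,0.846,0],0],[0,[-0.315,0.846,0],0],[0,[-0.315,0.846,0],0],[0,[-0.315,0.846,0],0]]' 
python3 d.py | sed -n '1,2p'
python3 - <<'E'
from h import *
f=grab('scene');cv2.imwrite('pics/c5.png',cv2.resize(f['img'][120:270,200:400,::-1],(800,600),interpolation=cv2.INTER_CUBIC))
E
```

```text
tool_pos: [0.4737, 0.209, 0.1198]
contact_force: [1.7, -1.0, -5.0]
tool_pos: [0.4779, 0.1005, 0.12]
contact_force: [0.4, -1.4, -3.4]
tool_pos: [0.482, -0.0076, 0.12]
contact_force: [0.6, 0.6, -5.2]
time: 23.5
tool_pos: [0.4868, -0.1136, 0.1207]
tool_rot: [-0.0, 0.98, 0.197, -0.0]
contact_force: [1.2, -0.1, -4.0]
gripper_width: 0.234
grasp_force: 60.0
23.5 [ 0.4868 -0.1136  0.1207] [ 1.19 -0.13 -3.97] 0.234 xyaxes [[0.9225, 0.386], [0.386, -0.9225]]
1 [ 0.4865 -0.1151] [-0.007  0.01   0.506]
```

View pics/c5.png

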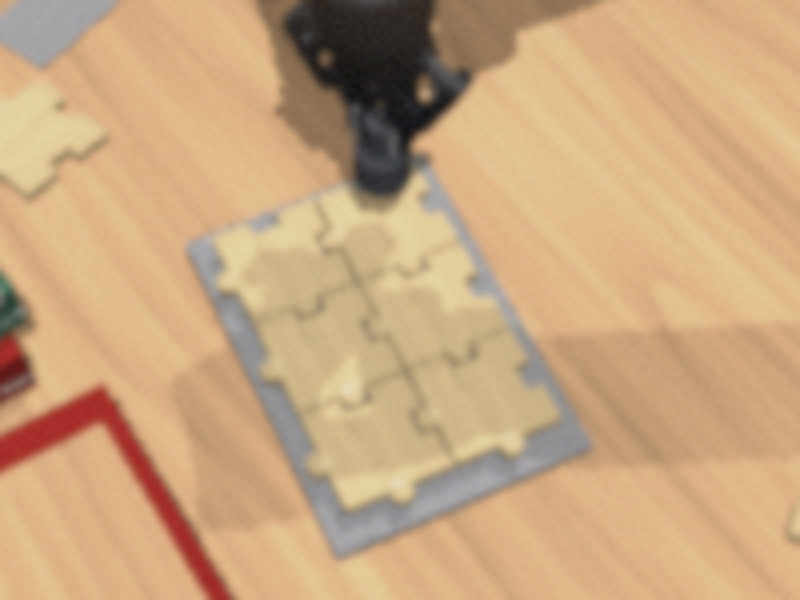

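```bash
python3 -m pendant '[[0,[0,0.01,0.1],0],[0,[0,0.01,0.2],0],[0,[0,0.01,0.3],0],[0,[0,0.01,0.4],0],[0,[0,0.01,0.42],0],[0,[0,0.01,0.43],0],[0,[0,0.01,0.43],0],[0,[0,0.01,0.43],0],[0,[0,0.01,0.43],0],[0,[0,0.01,0.43],0]]'  | egrep 'pos|contact'
python3 -m pendant '[[0,[0,0,0.01],0],[0,[0,0,0.02],0],[0,[0,0,0.03],0],[0,[0,0,0.04],0],[0,[0,0,0.05],0],[0,[0,0,0.055],0],[0,[0,0,0.06],0],[0,[0,0,0.06],0],[0,[0,0,0.06],0],[0,[0,0,0.06],0]]'  | egrep 'pos|contact'
for i in 1 2 3; do python3 -m pendant '[[0,[0,0,0],0],[0,[0,0,0],0]]' | egrep 'pos|contact'; done
```

```text
tool_pos: [0.4877, -0.1158, 0.0698]
contact_force: [-0.0, 0.1, -4.2]
tool_pos: [0.4875, -0.1158, 0.0623]
contact_force: [-0.8, -0.2, -1.3]
tool_pos: [0.4875, -0.1158, 0.0623]
contact_force: [-0.4, -1.1, -0.6]
tool_pos: [0.4875, -0.1158, 0.0622]
contact_force: [-0.6, -0.4, -1.7]
tool_pos: [0.4875, -0.1158, 0.0622]
contact_force: [0.2, 0.2, -1.0]
```

Soft contact: the piece carries about 3 N and has sunk 5 mm. Release and retreat.

```bash
python3 -m pendant '[[0.27,[0,0,0.005],0],[0.3,[0,0,0.005],0],[0.34,[0,0,0.005],0],[0.4,[0,0,0],0],[0.5,[0,0,0],0],[0.6,[0,0,0],0],[0.7,[0,0,0],0],[0.7,[0,0,0],0]]' 
python3 -m pendant '[[0.7,[0,0,-0.1],0],[0.7,[0,0,-0.25],0],[0.7,[0,0,-0.5],0],[0.7,[0,0,-0.8],0],[0.7,[0,0,-1],0],[0.7,[0,0,-1],0]]' | egrep 'pos|contact'
python3 -m pendant '[[0.7,[-0.2,0.3,0],0],[0.7,[-0.5,0.6,0],0],[0.7,[-0.8,0.8,0],0],[0.7,[-0.8,0.8,0],0],[0.7,[-0.8,0.8,0],0]]' | egrep 'pos|contact'
python3 -m pendant '[[0.7,[0,0.4,0],0],[0.7,[0,0.8,0],0],[0.7,[0,0.8,0],0],[0.7,[0,0.8,0],0],[0.7,[0,0.8,0],0]]' | egrep 'pos|contact'
python3 - <<'E'
from h import *
f=grab('scene');t=grab('top')
a=cv2.resize(f['img'][130:260,225:360],(400,385),interpolation=cv2.INTER_CUBIC);b=cv2.resize(t['img'][140:240,280:400],(400,333),interpolation=cv2.INTER_CUBIC)
b=cv2.copyMakeBorder(b,0,52,0,0,0);cv2.imwrite('pics/c6.png',np.hstack([a,b])[:,:,::-1])
print('target base top px',proj(t,(.4865,-.1151,.04)),'scene',proj(f,(.4865,-.1151,.04)))
for g,n,(x0,y0,x1,y1) in((t,'top',(310,185,385,235)),(f,'scene',(250,140,340,200))):
    q=g['img'][y0:y1,x0:x1].astype(int);m=((q.max(2)<75)&(q.max(2)-q.min(2)<25)).astype(np.uint8)
    k,l,st,c=cv2.connectedComponentsWithStats(m)
    for i in range(1,k):
        if st[i,4]>40:print(n,c[i]+[x0,y0],st[i],ray(g,*(c[i]+[x0,y0]),.04))
E
```

```text
time: 26.95
tool_pos: [0.4874, -0.1157, 0.0621]
tool_rot: [-0.0, 0.981, 0.196, 0.0]
contact_force: [0.4, -0.2, 0.0]
gripper_width: 0.702
grasp_force: 0.0
tool_pos: [0.4901, -0.1168, 0.188]
contact_force: [0.5, -1.1, 0.0]
tool_pos: [0.4349, -0.2416, 0.1813]
contact_force: [-0.1, 0.6, -0.2]
tool_pos: [0.4728, -0.3282, 0.1817]
contact_force: [-0.4, 0.3, -0.1]
target base top px (np.float64(359.68916985885824), np.float64(206.0483616438388)) scene (np.float64(294.8588351362126), np.float64(172.2717695729451))
top [360.02542373 205.53389831] [ 44  15  13  12 118] [ 0.488173   -0.11621397  0.04      ]
scene [295.23913043 172.21014493] [ 40  25  12  15 138] [ 0.48550766 -0.11463349  0.04      ]
```

View pics/c6.png

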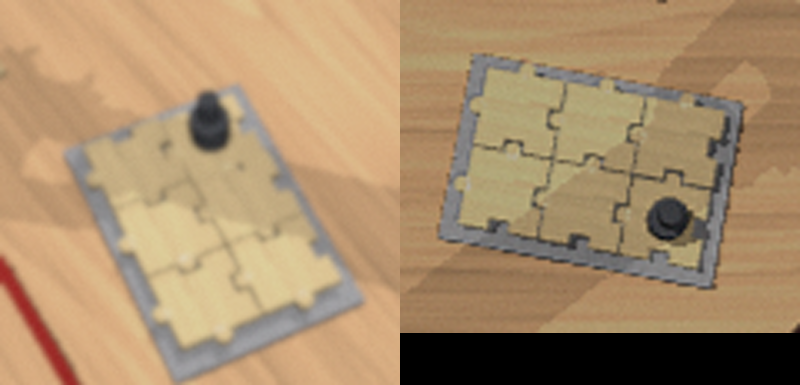

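Both views show the weight upright in the middle of piece 1, within about 2 mm, and the arm is clear.

```bash
python3 -c "
from plant import manip; print(manip.job_done())"
```

```text
the job is handed in; nothing more can be done
None
```

The unset piece was place1; the smallest weight now stands upright on it, about 2 mm from the middle by the camera, the highest press reading was 6.2 N, and I handed the job in at about 28 s.

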